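Goods-in check: complete the plate pile and hold the magnifier in focus

ROBOT

A 6-joint arm with a two-finger parallel gripper is mounted at the origin on the work surface. World frame = base frame: x ahead of the robot, y to its left, z up, the work surface at z = 0. Lengths are in m, angles in rad, forces in N, time in s.
With the tool pointing down it reaches from about 0.35 to 0.975 m from the base axis. Payload 4.9 kg.
Tool frame: the origin (TCP) lies on the centre line of the jaws, within the pads' length; the fingertips stand 8 mm ahead of it and the grasp point (between the pads) lies 11 mm behind it; z points along the fingers, y is the direction in which the jaws open and shut (so a half turn about z gives the same grasp; the last joint's range is limited). The gripper opens to 85 mm and grips with 20 to 120 N. Pads are 22 mm wide; open, the fingers measure 114 mm over their backs; the gripper's body (76 mm by 85 mm) begins 54 mm behind the grasp point. The pads swing forward as they close: fully open they stand 13 mm farther back than shut.
Start: joints at [-1.371, 0.053, 1.613, -0, 1.476, -0.119], TCP at [0.196, -0.593, 0.239] pointing down, gripper open.
Joint ranges: [-3.01, 3.01], [-1.01, 2.22], [0.06, 2.58], [-1.02, 4.17], [0.09, 2.62], [-3.14, 3.14]. Speed limits (rad/s): [2.57, 2.57, 3.14, 3.14, 3.14, 3.14].

INTERFACE

Orientations are given as a rotation vector (axis times angle).
In Python, from station import get_obs, get_image, calibration, finish_job gives the robot as it stands. The module is installed in compiled form; this text tells all that it offers.
- The arm moves only by the shell command python3 -m jog 'ROWS' [FORCE]. ROWS is JSON, a list of rows, each a list of 7 numbers: the shift along the tool's x, y, z in cm, then the turn, a rotation vector about the tool's x, y, z in rad, then the closure in counts, from 0 (fully open) to 255 (shut). In form: [[dx, dy, dz, ax, ay, az, jaw], ...]. A call has 1 to 8 rows; each row is the pose to reach, as a shift and turn from the pose measured when the call began, along the tool's axes at that moment; what a row does not reach only later rows make up. A row lasts 1/12 s, in which the tool goes at most 41.7 mm and 7.16 degrees, less where a joint would pass 70% of its speed; a pose out of reach is approached as far as the arm can. A call with a gripper value outside its range is refused whole. The fingers move at their own pace and stop on an object; FORCE is the grip in N (left out, the last holds). Time passes only in rows, so rows that repeat a pose let the fingers close. It gives the time, the measured TCP pose, the force and the opening at its end, in the units of the state.
- get_obs(): the state, without advancing time (a new reading comes with each control period).
- get_image(name): name is "scene" or "side" or "wrist"; returns the picture (420x560x3 uint8, red, green, blue); there is no depth.
- calibration(name): a dict with "vfov" (degrees; the focal length in pixels is half the picture's height over the tangent of half this angle, whatever the lens; pixels are square), "cx", "cy" (the principal point, pixels), "R" (3x3) and "t" (3): a world point X has camera coordinates R X + t. Camera axes: x right, y down, z forward; pixel columns grow to the right and rows downward; lengths in m; the calibration is good to about 2 mm. The wrist camera is an equidistant fisheye: a pixel r from the principal point sees the ray r / f radians off the axis. A picture is of the moment at which its call begins: read the wrist's pose just before it. calibration takes no time and is no camera call; for the wrist camera it gives the pose at the moment of the call.
- finish_job(): hands the job in, once; it reports no verdict.
The state is a dict: "t": time; "q": joint angles; "dq": joint speeds; "effort": joint torques, N m; "tool_pos": TCP position; "tool_rot": TCP orientation; "contact_force": force on the tool from outside, world axes, zero at the start; "wrist_torque": the same for the moment, N m; "opening": finger opening in m.
Only numpy, scipy, OpenCV 4.12 (cv2) and the standard library are available. Lean on these libraries where they do the work, as an engineer would, in place of code of your own. Each camera call takes 0.05 s, during which the arm holds its last target. There are 200 camera calls.

TASK

On the goods-in bench, lay the plate with the red dot, dot up, squarely on top of the pile of two plates on the green inspection board, edges flush with the plate below, and let go of it. Then lift the magnifier out of its cradle by its handle and hold it level over the red dot, with the dot under the middle of the lens and the lens level with the yellow collar on the post, touching neither the pile nor the board. Finish while still holding it there, steady, without having moved the yellow collar, the pile or the other things on the bench.

Things in the scene. Friction and masses are not known exactly. Their poses are not given: they have to be found in the camera images.
- board: Green painted inspection board, fixed: a slab 210 x 170 x 12 mm (x -70..140, y -85..85 mm of its origin), origin on its underside on the table. A round steel post, 12 mm thick and standing to 202 mm above the table, rises from its far corner at x = 115, y = 55 mm.
- focus_mark (a point): Centre of the yellow collar on the post (26 mm diameter, 20 mm tall, a clamp screw at its side): it marks the focal height, drawn anew each time, 115 to 165 mm above the table. Stiff, must not be shifted. Its z axis points up.
- plate_low: Lower of two loose aluminium plates that already lie squarely on one another near the board's origin: 90 (x) x 60 (y) x 12 (z) mm, four black hole marks, about 175 g. Origin at the centre of its underside, 12 mm above the table.
- plate_mid: Upper of the two plates of the pile, same size and look, origin at the centre of its underside, 24 mm above the table; its top face is 36 mm above the table.
- plate_dot: The third plate, same size (90 x 60 x 12 mm, about 140 to 230 g), with a red dot on its top face. Origin at the centre of its underside, x along the 90 mm side. It starts level, dot up, on the black block, its underside 22 mm above the table. To leave the pile undisturbed, pinch it across its 60 mm width by its own 12 mm thickness only, with the fingertips not reaching below its underside.
- dot (a point): Centre of the red dot (12 mm wide) on the third plate's top face, 18 mm from the plate's centre along its +x.
- block: Black packing block, fixed, 70 (x) x 34 (y) x 22 mm high, under the third plate; the plate overhangs it on all sides. Origin at the centre of its underside on the table.
- cradle: Wooden cradle of the magnifier, fixed: floor 5 mm thick, 190 x 50 mm (x -83..107 mm of its origin), with one pad under the lens (x 57..107 mm) and one under the handle's end (x -80..-60 mm), pad tops 26 mm above the table. Between the pads the handle is free to be gripped. Origin on the table under the grip point. It is on the other side of the board than the black block; the sides swap.
- magnifier: Magnifier (hand lens), 110 to 180 g: steel-rimmed lens 72 mm across and 12 mm thick, a 16 mm long steel neck, then a straight red handle 106 mm long, 16 mm wide (y) and 16 mm tall (z). Origin at the lens's centre on its underside; z up, the handle runs along -x from x = -46 to x = -152 mm, its underside level with the lens's. It lies level in the cradle, origin 70 mm along the cradle's +x, underside 26 mm above the table.
- lens (a point): Centre of the lens, 6 mm above the magnifier's origin.
- grip (a point): Good grip point on the handle, near the balance point: 70 mm from the lens centre along -x, at the handle's mid height (8 mm above its underside, 34 mm above the table at the start). Pinch the flat sides, fingers closing along y.
- tape_roll: Roll of brown packing tape, 100 mm across, 48 mm tall, far left. A bystander, to be left where it stands.
- label_roll: White roll of labels, 80 mm across, 60 mm tall, far right. A bystander, to be left where it stands.
- carton: Closed cardboard carton 120 x 100 x 85 mm, left. A bystander, to be left where it stands.
- bolt_jar: Jar with blue cap, 64 mm across, 90 mm tall, right. A bystander, to be left where it stands.
- mug: Blue mug, 80 mm across, 95 mm tall, near left. A bystander, to be left where it stands.
- caliper: Caliper 190 mm long and 12 mm tall, lying flat, near right. A bystander, to be left where it stands.
There are look-alikes about, which are no part of the job. What is shaped like the magnifier but blue or purple is not meant.

How it is judged:
On the way, in this order (a step that is already met when the one before it is completed fails the run):
1. the plate with the red dot lies flush and square on the pile, released (horizontal distance between plate_dot and plate_mid below 0.005 m and angle between the x axis of plate_dot and the x axis of plate_mid, either way round below 0.09 rad and z of plate_dot in the frame of plate_mid between 0.01 and 0.014 m and angle between plate_dot's own z axis and vertical below 0.06 rad and contact force between the fingers and plate_dot below 0.2 N and horizontal distance between plate_mid and plate_low below 0.005 m and angle between the x axis of plate_mid and the x axis of plate_low, either way round below 0.09 rad and linear speed of plate_dot below 0.02 m/s), for 0.3 s.
2. the magnifier is lifted out of its cradle in the fingers (contact force between the fingers and magnifier above 1 N and height (world z) of magnifier above 0.05 m and contact force between magnifier and cradle below 0.1 N), for 0.2 s.
At the end, for the whole second after the job is handed in: Fingers hold the magnifier still, level within 8 degrees, lens centre within 12 mm of the red dot (from above) and 10 mm of the collar's mid height, not touching pile or board; the dotted plate, dot up, lies released on the pile, all three flush within 5 mm and square within 5 degrees (all of step 1 and contact force between the fingers and magnifier above 1 N and contact force between magnifier and board below 0.3 N and contact force between magnifier and plate_dot below 0.3 N and angle between magnifier's own z axis and vertical below 0.14 rad and horizontal distance between lens and dot below 0.012 m and z of lens in the frame of focus_mark between -0.01 and 0.01 m and linear speed of magnifier below 0.03 m/s); the arm keeps its last pose, push and grip.
It fails at once if the yellow collar was shifted (more than 6 mm) (distance of focus_mark from where it was at the start of the episode above 0.006 m).
It fails at once if the pile was pushed along the board (more than 20 mm) (distance of plate_low from where it was at the start of the episode above 0.02 m).
It fails at once if a bystander was moved (more than 30 mm) (distance of any of tape_roll, label_roll, carton, bolt_jar, mug, caliper from where it was at the start of the episode above 0.03 m).
It also fails if it takes over 58 s, if anything falls off the work surface, if the arm or the gripper's body presses on something with over 40 N, if the wrist force passes 120 N, or if a joint passes its speed limit or range.

## Working session

There is one attempt and no reset: what is moved stays moved. The work goes in short steps, Python scripts to look and compute and a shell command to move; the robot and the scene stay as the last step left them, time stands still between calls to the robot, and variables do not carry over. Pictures are saved under pics/ and viewed, about 8 in all and at most 12, crops included, and the job is handed in when it is done.

```bash
mkdir -p pics; ls
python3 - <<'E'
from station import *
import cv2,numpy as np
o=get_obs();print({k:np.round(v,3) for k,v in o.items()})
for n in("scene","side"):
    im=get_image(n);cv2.imwrite(f"pics/{n}0.png",im[:,:,::-1]);c=calibration(n);print(n,c)
E
```

```text
pics
{'t': np.float64(0.0), 'q': array([-1.371,  0.053,  1.614, -0.   ,  1.476, -0.119]), 'dq': array([-0.001, -0.002, -0.   , -0.001, -0.001, -0.001]), 'effort': array([ 0.0000e+00, -3.9368e+01, -3.7018e+01, -0.0000e+00,  7.0000e-03,
        0.0000e+00]), 'tool_pos': array([ 0.196, -0.593,  0.238]), 'tool_rot': array([-3.1  , -0.498,  0.   ]), 'contact_force': array([-0.355, -0.6  ,  0.328]), 'wrist_torque': array([ 0.003, -0.005, -0.022]), 'opening': np.float64(0.085)}
scene {'vfov': 57.916746884265606, 'cx': 279.0871690770641, 'cy': 210.74349009723684, 'R': array([[-0.23007516,  0.97316185,  0.00463062],
       [ 0.80452471,  0.19287881, -0.56172748],
       [-0.5475449 , -0.12551409, -0.82730937]]), 't': array([ 0.13301411, -0.36295108,  1.76149453])}
side {'vfov': 48.018375730804934, 'cx': 279.93806762121346, 'cy': 208.1504060752723, 'R': array([[ 0.98833789, -0.15163727,  0.01394073],
       [-0.07533331, -0.56645148, -0.82064463],
       [ 0.13233706,  0.81002399, -0.5712688 ]]), 't': array([-0.52875932,  0.10144389,  1.57802771])}
```

View pics/scene0.png

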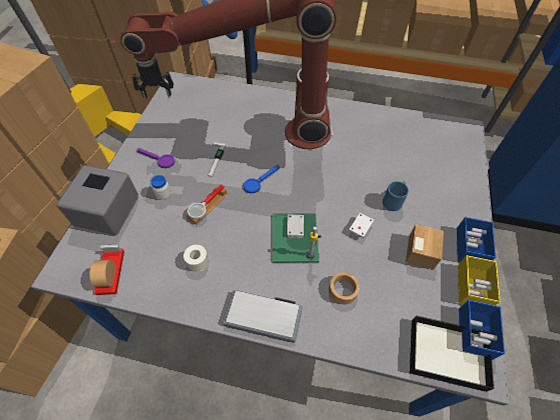

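View pics/side0.png

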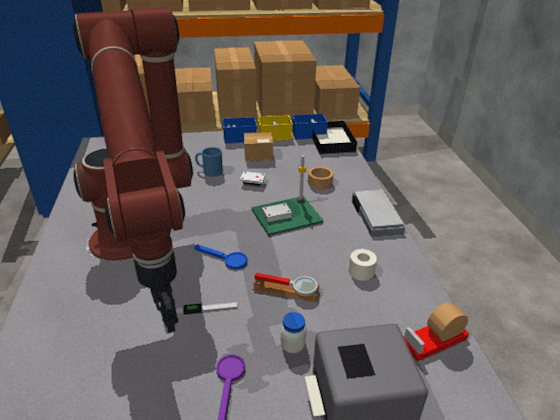

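Scene picture: dotted plate at (361,226), pile at (296,225) on the green board, collar at about (314,236), red magnifier handle (214,196) with its lens at (197,212). The side view agrees: plate at (253,178), pile (277,212), collar (302,168). Next I'll get coarse positions.

```bash
cat > h.py <<'E'
from station import *
import cv2,numpy as np
from scipy.spatial.transform import Rotation as Ro
def ray(c,uv,fish=False):
    uv=np.atleast_2d(np.float64(uv)); f=210/np.tan(np.radians(c['vfov']/2))
    d=(uv-[c['cx'],c['cy']])/f
    if fish:
        r=np.linalg.norm(d,axis=1,keepdims=True)+1e-12
        v=np.hstack([d/r*np.sin(r),np.cos(r)])
    else: v=np.hstack([d,np.ones((len(d),1))])
    return -c['R'].T@c['t'], v@c['R']
def plane(c,uv,z,fish=False):
    o,v=ray(c,uv,fish); return o+v*((z-o[2])/v[:,2])[:,None]
def two(c1,u1,c2,u2):
    o1,a=ray(c1,u1);o2,b=ray(c2,u2);a=a[0];b=b[0]
    s=np.linalg.lstsq(np.c_[a,-b],o2-o1,rcond=None)[0]
    p,q=o1+a*s[0],o2+b*s[1]; return (p+q)/2,np.linalg.norm(p-q)
def blobs(m,amin=15):
    n,l,s,ce=cv2.connectedComponentsWithStats(m.astype(np.uint8)); return [(ce[i],s[i,4],l==i) for i in range(1,n) if s[i,4]>=amin]
def hsv(im): return cv2.cvtColor(im,cv2.COLOR_RGB2HSV).astype(int)
def rect(P):
    (c,s,a)=cv2.minAreaRect((P[:,:2]*1000).astype(np.float32)); 
    if s[0]<s[1]: s=s[::-1];a+=90
    return np.round(np.array(c),1),np.round(s,1),round((a+90)%180-90,1)
E
python3 - <<'E'
from h import *
for n in("scene","side"):
    im=cv2.imread(f"pics/{n}0.png")[:,:,::-1].copy();c=calibration(n);H=hsv(im);h,s,v=H[...,0],H[...,1],H[...,2]
    w=(s<40)&(v>150);y=(h>20)&(h<33)&(s>150)&(v>100);r=((h<6)|(h>174))&(s>150)&(v>90);g=(h>60)&(h<90)&(s>80)&(v>30)
    for nm,m,z in(("white",w,.035),("yellow",y,.14),("red",r,.035),("green",g,.012)):
        for ce,A,k in blobs(m,4 if nm in("yellow","red") else 40):
            p=plane(c,ce,z)[0]
            if .3<p[0]<.95 and abs(p[1])<.4:
                P=plane(c,np.argwhere(k)[:,::-1],z); print(n,nm,ce.round(1),A,p.round(3),rect(P) if A>30 else '')
E
```

```text
scene white [312.6 238.6] 49422 [0.573 0.126 0.035] (array([374.6,   3.2]), array([1552.3, 1211.7]), 89.9)
scene white [281.2 175.5] 817 [ 0.307 -0.055  0.035] (array([253.6, -70.6]), array([299.1, 124.5]), 3.4)
scene white [218.4 171.4] 1588 [ 0.347 -0.315  0.035] (array([ 347. , -318.6]), array([408.9, 131.8]), -87.1)
scene white [295.2 224.6] 322 [0.529 0.051 0.035] (array([527.5,  49.7]), array([92. , 60.7]), 11.3)
scene yellow [313.4 236.6] 41 [0.627 0.13  0.14 ] (array([624.4, 130.2]), array([31.4, 23.8]), 10.1)
scene red [213.3 193.9] 113 [ 0.463 -0.297  0.035] (array([ 461. , -297.3]), array([105.2,  19.7]), -21.9)
scene green [292.3 240.7] 1537 [0.587 0.053 0.012] (array([568.5,  58.5]), array([209.2, 164.3]), 13.8)
side white [247.8 172.7] 284 [0.454 0.317 0.035] (array([434.8, 331.8]), array([216.3, 107. ]), -53.1)
side white [342.7 176. ] 75 [0.823 0.243 0.035] (array([821.7, 237.4]), array([94. , 66.8]), -77.1)
side white [378.  207.3] 1081 [0.892 0.015 0.035] (array([892.5,  27.9]), array([234.4, 111. ]), -89.6)
side white [332.4 203.8] 51 [0.735 0.058 0.035] (array([73
[... 273 characters left out ...]
0 [ 0.524 -0.115  0.035] (array([ 522.6, -122.5]), array([62.7, 54.6]), 11.7)
side white [363.1 256.7] 315 [ 0.759 -0.239  0.035] (array([ 759.5, -238.2]), array([84.4, 81.3]), 57.3)
side white [303.4 283.5] 235 [ 0.553 -0.33   0.035] (array([ 555.9, -332.1]), array([71.2, 70.2]), 17.4)
side white [219.6 305.2] 182 [ 0.309 -0.382  0.035] (array([ 309.2, -380.4]), array([96.2, 21.5]), 0.6)
side yellow [301.5 169.2] 35 [0.633 0.139 0.14 ] (array([635. , 140.6]), array([43.8, 21.7]), 79.4)
side red [271.5 278.5] 211 [ 0.464 -0.296  0.035] (array([ 463.8, -296.9]), array([104.1,  26.2]), -23.3)
side green [289.5 216.7] 1202 [0.574 0.032 0.012] (array([566.4,  48. ]), array([209.9, 176.1]), 13.9)
```

Run:
```python
from h import *
I={};C={}
for n in("scene","side"):
    im=cv2.imread(f"pics/{n}0.png")[:,:,::-1].copy();I[n]=hsv(im);C[n]=calibration(n)
print(two(C['scene'],[313.4,236.6],C['side'],[301.5,169.2]))
for n in I:
    h,s,v=np.moveaxis(I[n],2,0)
    y=(h>20)&(h<33)&(s>150)&(v>100)
    ys,xs=np.where(y&(np.indices(y.shape)[0]>150)&(np.indices(y.shape)[0]<260)&(np.indices(y.shape)[1]<330)&(np.indices(y.shape)[1]>290)); print(n,xs.min(),xs.max(),ys.min(),ys.max())
    for ce,A,k in blobs((s<40)&(v>185),40):
        P=plane(C[n],np.argwhere(k)[:,::-1],.034);p=P.mean(0)
        if .3<p[0]<.95 and 0<p[1]<.4: print(n,ce.round(1),A,p.round(3),rect(P))
    for ce,A,k in blobs(((h<8)|(h>172))&(s>100)&(v>90),2):
        p=plane(C[n],ce,.034)[0]
        if .3<p[0]<.7 and .15<p[1]<.5: print(n,'red',ce,A,p.round(3))
o=get_obs();R=Ro.from_rotvec(o['tool_rot']).as_matrix();print(R.round(3))
c=calibration('wrist');print(c['vfov'],'cam in tool',(R.T@(-c['R'].T@c['t']-o['tool_pos'])).round(4));print((c['R']@R).round(2))
def go(p):return (R.T@(np.array(p)-o['tool_pos'])*100).round(1)
print(go([.48,.24,.24]))
```

```text
(array([0.63044087, 0.13024945, 0.14566689]), np.float64(0.0009524711190744956))
scene 310 317 232 240
scene [361.4 223.9] 296 [0.466 0.295 0.034] (array([466.4, 293.8]), array([89.7, 61.3]), -20.0)
scene [295.3 224.5] 273 [0.527 0.051 0.034] (array([526.5,  52. ]), array([85.8, 57.7]), 12.5)
scene [262.9 313.3] 2132 [0.888 0.018 0.034] (array([886.8,  17.9]), array([218.2, 108.2]), -90.0)
scene red [359.  227.5] 6 [0.485 0.288 0.034]
side 299 305 166 172
side [251.5 176. ] 154 [0.466 0.292 0.034] (array([468. , 291.9]), array([88.2, 60.3]), -19.4)
side [364.1 195.6] 113 [0.866 0.097 0.034] (array([872.7,  86. ]), array([80.5, 65.4]), -87.6)
side [276.1 209.6] 182 [0.529 0.05  0.034] (array([529.4,  50. ]), array([83.2, 54.4]), 13.2)
side red [256.5 176. ] 2 [0.485 0.289 0.034]
[[ 0.95   0.313 -0.   ]
 [ 0.313 -0.95   0.002]
 [ 0.    -0.002 -1.   ]]
65.70646984690485 cam in tool [ 0.0675  0.0005 -0.1353]
[[-0.    1.    0.  ]
 [-0.96  0.   -0.27]
 [-0.27 -0.    0.96]]
[ 53.1 -70.2  -0. ]
```

```bash
python3 -m jog '[[3.5,-2.5,0,0,0,0,0],[7,-5,0,0,0,0.1,0],[10.5,-8,0,0,0,0.2,0],[14,-10.5,0,0,0,0.3,0],[17.5,-13,0,0,0,0.4,0],[21,-16,0,0,0,0.5,0],[24.5,-18.5,0,0,0,0.6,0],[28,-21,0,0,0,0.66,0]]'
python3 - <<'E'
from h import *
o=get_obs();R=Ro.from_rotvec(o['tool_rot']).as_matrix()
print((R.T@(np.array([.466,.293,.2])-o['tool_pos'])*100).round(1),R.round(2).tolist())
E
```

```text
t: 0.77
tool_pos: [0.3862, -0.3177, 0.2382]
tool_rot: [-3.093, 0.54, 0.001]
contact_force: [-0.0, -0.5, -0.6]
opening: 0.0853
[-13.2 -60.1   3.9] [[0.94, -0.34, -0.0], [-0.34, -0.94, 0.0], [-0.0, -0.0, -1.0]]
```

```bash
python3 -m jog '[[-0.8,-4,0,0,0,0,0],[-1.6,-8,0,0,0,0,0],[-2.5,-12,0,0,0,0,0],[-3.4,-16,0,0,0,0,0],[-4.2,-20,0,0,0,0,0],[-5.2,-24,0,0,0,0,0],[-6.1,-28,0,0,0,0,0],[-7,-32,0,0,0,0,0]]';python3 -m jog '[[-0.9,-4,0.5,0,0,0,0],[-1.8,-8,1,0,0,0,0],[-2.6,-12,1.5,0,0,0,0],[-3.5,-16,2,0,0,0,0],[-4.4,-20,2.5,0,0,0,0],[-5.3,-24,3,0,0,0,0],[-6.2,-28,3.9,0,0,0,0],[-6.2,-28,3.9,0,0,0,0]]'
cat > look.py <<'E'
from h import *
import sys
n=sys.argv[1]; o=get_obs();c=calibration('wrist');im=get_image('wrist');cv2.imwrite(f"pics/{n}.png",im[:,:,::-1])
R=Ro.from_rotvec(o['tool_rot']).as_matrix(); np.savez(f"{n}.npz",R=R,p=o['tool_pos'],**c)
print(o['tool_pos'],R.round(3).tolist(),o['t'])
h,s,v=np.moveaxis(hsv(im),2,0); z=float(sys.argv[2])
for nm,m in(("white",(s<45)&(v>175)),("red",((h<8)|(h>172))&(s>110)&(v>70))):
    for ce,A,k in blobs(m,60):
        k=cv2.morphologyEx(k.astype(np.uint8),cv2.MORPH_CLOSE,np.ones((5,5)))>0
        P=plane(c,np.argwhere(k)[:,::-1],z,True)
        if A<40000: print(nm,ce.round(),A,rect(P), plane(c,ce,z,True)[0].round(4))
E
python3 look.py w1 .034
```

```text
t: 1.43
tool_pos: [0.4284, 0.0091, 0.2386]
tool_rot: [-3.093, 0.541, 0.001]
contact_force: [0.6, -0.3, -0.1]
opening: 0.0855
t: 2.1
tool_pos: [0.4636, 0.2986, 0.1972]
tool_rot: [-3.094, 0.532, 0.008]
contact_force: [-0.1, -2.0, 0.2]
opening: 0.0854Traceback (most recent call last):
  File "look.py", line 4, in <module>
    R=Ro.from_rotvec(o['tool_rot']).as_matrix(); np.savez(f"{n}.npz",R=R,p=o['tool_pos'],**c)
                                                 ~~~~~~~~^^^^^^^^^^^^^^^^^^^^^^^^^^^^^^^^^^^^
TypeError: numpy.savez() got multiple values for keyword argument 'R'
```

View pics/w1.png

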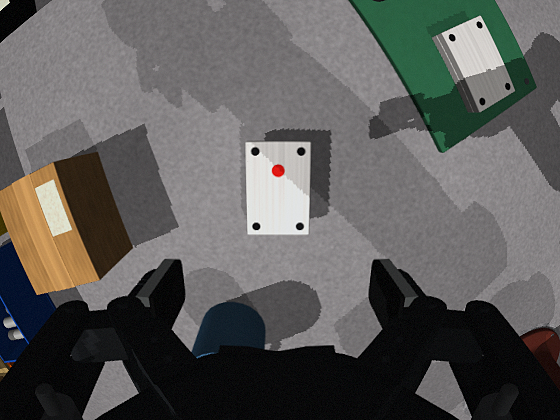

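Wrist view: dotted plate at (278,188), dot at (278,171); pile at (478,62). The mug's rim is near (230,335), so I'll check its clearance.

```bash
sed -i 's/R=R,p=o/TR=R,p=o/' look.py; python3 look.py w1b .034
python3 - <<'E'
from h import *
c=calibration('wrist');print(plane(c,[[230,325],[213,320],[265,320],[232,303]],.095,True).round(3))
im=cv2.imread('pics/w1b.png')[:,:,::-1].copy();h,s,v=np.moveaxis(hsv(im),2,0)
for ce,A,k in blobs((v<70),20):
    if A<200:
        for z in(.034,.036): print(ce.round(1),A,z,plane(c,ce,z,True)[0].round(4))
n="scene";c=calibration(n);im=cv2.imread('pics/scene0.png')[:,:,::-1].copy()
h,s,v=np.moveaxis(hsv(im),2,0)
for ce,A,k in blobs((h>95)&(h<110)&(s>70),100):
    P=plane(c,np.argwhere(k)[:,::-1],.06)
    p=P.mean(0)
    if .2<p[0]<.6 and .2<p[1]<.6: print('mug',ce,A,p,rect(P))
E
```

```text
[0.46372647 0.29610477 0.19780926] [[0.942, -0.335, -0.004], [-0.335, -0.942, 0.001], [-0.004, 0.001, -1.0]] 2.15
white [3. 4.] 60 (array([811.3, 527.7]), array([15.4, 13.5]), -8.6) [0.8103 0.5292 0.034 ]
white [470.  48.] 2183 (array([544.3,  54.2]), array([59.9, 58.8]), -78.5) [0.5455 0.0556 0.034 ]
white [274. 189.] 5447 (array([468.3, 296.1]), array([89.2, 59.6]), -19.6) [0.4693 0.2959 0.034 ]
white [ 51. 209.] 1063 (array([537. , 543.7]), array([60. , 33.9]), -3.3) [0.5371 0.5429 0.034 ]
red [275. 171.] 126 (array([485. , 289.7]), array([11.1, 10.3]), 70.4) [0.4853 0.2899 0.034 ]
red [536. 339.] 267 (array([113.8, -11.1]), array([67.6, 32.1]), 73.9) [ 0.1167 -0.0118  0.034 ]
[[0.38  0.369 0.095]
 [0.389 0.381 0.095]
 [0.375 0.337 0.095]
 [0.401 0.358 0.095]]
[375.3   0.6] 31 0.034 [0.6134 0.1409 0.034 ]
[375.3   0.6] 31 0.036 [0.6128 0.1418 0.036 ]
[476.4  25.2] 31 0.034 [0.5689 0.0343 0.034 ]
[476.4  25.2] 31 0.036 [0.5687 0.0359 0.036 ]
[448.6  37.9] 34 0.034 [0.5608 0.0763 0.034 ]
[448.6  37.9] 34 0.036 [0.5606 0.0776 0.036 ]
[504.9  86.3] 27 0.034 [0.4978 0.0197 0.034 ]
[504.9  86.3] 27 0.036 [0.498  0.0213 0.036 ]
[479.1 101.7] 36 0.034 [0.4892 0.0617 0.034 ]
[479.1 101.7] 36 0.036 [0.4895 0.0631 0.036 ]
[251.8 152.2] 47 0.034 [0.5098 0.3021 0.034 ]
[251.8 152.2] 47 0.036 [0.5099 0.3019 0.036 ]
[297.5 152.3] 51 0.034 [0.4955 0.2625 0.034 ]
[297.5 152.3] 51 0.036 [0.4957 0.2625 0.036 ]
[  1.6 227.8] 63 0.034 [0.5484 0.6444 0.034 ]
[  1.6 227.8] 63 0.036 [0.5482 0.6419 0.036 ]
[253.  226.9] 41 0.034 [0.4417 0.3266 0.034 ]
[253.  226.9] 41 0.036 [0.4423 0.3262 0.036 ]
[296.5 226.9] 43 0.034 [0.4275 0.2868 0.034 ]
[296.5 226.9] 43 0.036 [0.4281 0.2867 0.036 ]
mug [394.98724954 195.39526412] 549 [0.32069912 0.4051189  0.06      ] (array([315. , 404.7]), array([162.1,  79.1]), -18.4)
```

```bash
python3 -m jog '[[0.2,0,3,0,0,0,50],[0.4,0,6,0,0,0,50],[0.4,0,9,0,0,0,50],[0.4,0,9.8,0,0,0,50],[0.4,0,9.8,0,0,0,50],[0.4,0,9.8,0,0,0,50],[0.4,0,9.8,0,0,0,50]]'; python3 look.py w2 .034
python3 - <<'E'
from h import *
c=calibration('wrist');im=cv2.imread('pics/w2.png')[:,:,::-1].copy();h,s,v=np.moveaxis(hsv(im),2,0)
print(get_obs()['opening'])
for ce,A,k in blobs((v<70),40):
    if A<700: print(ce.round(1),A,plane(c,ce,.034,True)[0].round(4))
E
```

```text
t: 2.78
tool_pos: [0.4692, 0.2935, 0.1032]
tool_rot: [-3.093, 0.538, -0.001]
contact_force: [0.1, 0.2, 0.5]
opening: 0.0689
[0.46917893 0.29349076 0.10324712] [[0.941, -0.337, 0.001], [-0.337, -0.941, 0.002], [-0.0, -0.002, -1.0]] 2.7833
white [527.  35.] 2703 (array([548.1,  54.2]), array([61.6, 53. ]), -76.8) [0.5482 0.0577 0.034 ]
white [269. 229.] 9366 (array([468.4, 296.4]), array([89. , 59.5]), -19.6) [0.4696 0.2984 0.034 ]
red [273. 203.] 261 (array([485.1, 290.2]), array([11.7, 11.4]), 70.3) [0.4854 0.2901 0.034 ]
red [556. 381.] 82 (array([132.9,  17.4]), array([47.6, 14. ]), 32.8) [0.1363 0.0216 0.034 ]
0.0685288483010583
[534.9   8.2] 43 [0.5694 0.0362 0.034 ]
[505.4  21.8] 57 [0.5608 0.078  0.034 ]
[557.7  39.2] 55 [0.541  0.0179 0.034 ]
[540.9 107.5] 54 [0.4893 0.0634 0.034 ]
[240.  175.8] 105 [0.5096 0.3041 0.034 ]
[306.1 175.7] 121 [0.4954 0.2644 0.034 ]
[243.6 278.1] 76 [0.4413 0.3285 0.034 ]
[303.4 278.2] 79 [0.4271 0.2887 0.034 ]
```

View pics/w2.png

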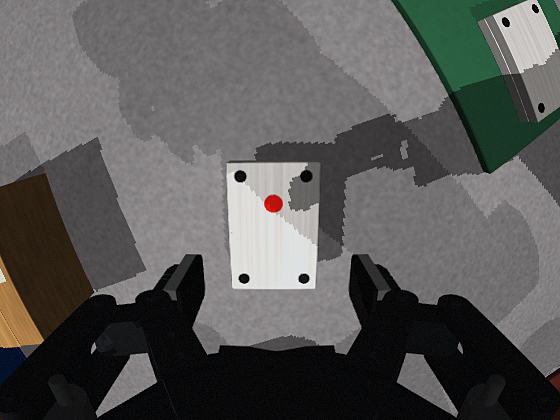

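Plate centred at (273,226) between the fingers, whose tips are near (203,256) and (351,256); the plate sits about 3 mm towards the left finger. Next I'll work out how high the tips are.

Run:
```python
from h import *
o=get_obs();R=Ro.from_rotvec(o['tool_rot']).as_matrix();c=calibration('wrist')
for uv in([203,256],[203,295],[351,256],[351,295]):
    q,v=ray(c,uv,True);q=R.T@(q-o['tool_pos']);v=R.T@v[0]
    for y in (.03425,-.03425):
        t=(y-q[1])/v[1]
        if t>0: print(uv,(q+t*v).round(4))
print((R.T@(np.array([.4684,.2964,.031])-o['tool_pos'])*100).round(2))
```

```text
[203, 256] [ 0.0078 -0.0342  0.0022]
[203, 295] [-0.0091 -0.0342 -0.005 ]
[351, 256] [ 0.0091  0.0342 -0.0007]
[351, 295] [-0.0075  0.0342 -0.0077]
[-0.18 -0.21  7.24]
```

```bash
python3 -m jog '[[-0.1,-0.2,2,0,0,0,50],[-0.2,-0.2,4,0,0,0,50],[-0.2,-0.2,6,0,0,0,50],[-0.2,-0.2,7.2,0,0,0,50],[-0.2,-0.2,7.6,0,0,0,50],[-0.2,-0.2,7.6,0,0,0,50],[-0.2,-0.2,7.6,0,0,0,50]]' 40; python3 -m jog '[[0,0,0,0,0,0,120],[0,0,0,0,0,0,120],[0,0,0,0,0,0,120],[0,0,0,0,0,0,120],[0,0,0,0,0,0,120]]' 40
python3 - <<'E'
from h import *
cv2.imwrite('pics/s1.png',cv2.resize(get_image('side')[130:230,200:320,::-1],None,fx=5,fy=5))
E
```

```text
t: 3.42
tool_pos: [0.4691, 0.2968, 0.0287]
tool_rot: [-3.092, 0.537, -0.004]
contact_force: [-0.1, 0.4, -0.9]
opening: 0.0684
t: 3.83
tool_pos: [0.4704, 0.2974, 0.0304]
tool_rot: [-3.09, 0.537, -0.008]
contact_force: [0.4, -0.2, 5.8]
opening: 0.0587
```

```bash
python3 -m jog '[[0,0,-1,0,0,0,120],[0,0,-2.5,0,0,0,120],[0,0,-4,0,0,0,120],[0,0,-6,0,0,0,120],[0,0,-7.5,0,0,0,120],[0,0,-7.5,0,0,0,120],[0,0,-7.5,0,0,0,120]]' 60; python3 look.py w3 .08
python3 - <<'E'
from h import *
cv2.imwrite('pics/s2.png',cv2.resize(get_image('side')[120:220,200:320,::-1],None,fx=5,fy=5))
E
```

```text
t: 4.47
tool_pos: [0.4702, 0.2972, 0.106]
tool_rot: [-3.089, 0.536, -0.009]
contact_force: [-0.2, 0.2, -1.6]
opening: 0.0578
[0.4701622  0.2972065  0.10595741] [[0.941, -0.337, 0.007], [-0.337, -0.941, 0.005], [0.005, -0.007, -1.0]] 4.4667
white [529.  37.] 2659 (array([544.6, 102.5]), array([49. , 41.3]), -76.6) [0.5447 0.1056 0.08  ]
white [234. 195.] 1395 (array([501.5, 303.7]), array([40.5, 22.6]), 72.0) [0.5075 0.3069 0.08  ]
white [320. 187.] 545 (array([495.4, 265.9]), array([29.3,  8.3]), 70.8) [0.4964 0.2643 0.08  ]
white [330. 247.] 202 (array([464.5, 269.5]), array([14.4,  6. ]), 0.2) [0.4634 0.269  0.08  ]
white [  4. 271.] 209 (array([516. , 495.7]), array([29.1, 14. ]), -43.2) [0.5171 0.4979 0.08  ]
white [281. 256.] 64 (array([467.4, 295.4]), array([9.1, 2.2]), -89.5) [0.4673 0.2954 0.08  ]
white [280. 312.] 7750 (array([433.6, 310.8]), array([72.6, 55.9]), 71.1) [0.434  0.3078 0.08  ]
red [276. 242.] 567 (array([475.6, 295.3]), array([14.4, 14.2]), 70.4) [0.4758 0.2954 0.08  ]
red [555. 383.] 110 (array([219.1,  78.2]), array([40.6, 12.8]), 24.4) [0.2215 0.08   0.08  ]
```

Run:
```python
import cv2,numpy as np
a=cv2.imread('pics/w3.png');b=cv2.imread('pics/s2.png')
b=cv2.resize(b,(504,420));m=np.hstack([a[:,140:420],b]);cv2.imwrite('pics/m3.png',m)
```

```text
(no output)
```

View pics/m3.png

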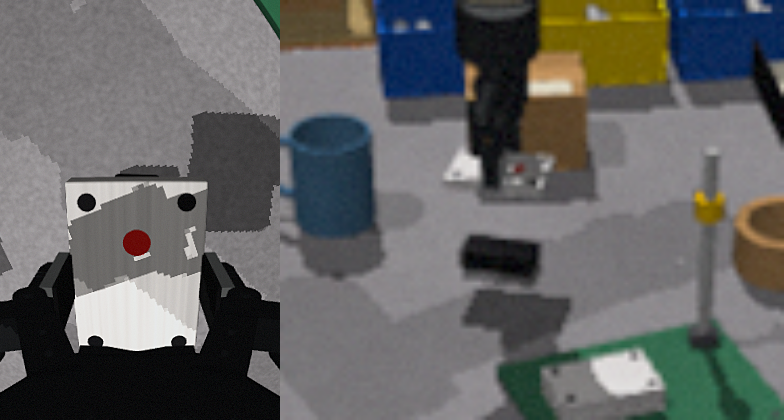

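The plate is held and level; its four holes are visible at (227,202), (327,202), (235,342), (319,342) in the wrist frame. From the holes (72.5 x 42 mm pattern) I can get its pose in the hand.

```bash
cat > pnp.py <<'E'
from h import *
def plate(n,order_guess):
    d=np.load(n+'.npz');c={k:d[k] for k in('vfov','cx','cy','R','t')}
    im=cv2.imread(f'pics/{n}.png')[:,:,::-1].copy();v=hsv(im)[...,2];pts=[]
    for g in order_guess:
        x,y=g;w=v[y-14:y+14,x-14:x+14]; bl=blobs(w<60,20)
        b=min(bl,key=lambda b:np.hypot(*(b[0]-14))); pts.append(b[0]+[x-14,y-14])
    pts=np.array(pts);f=210/np.tan(np.radians(c['vfov']/2));e=(pts-[c['cx'],c['cy']])/f
    r=np.linalg.norm(e,axis=1,keepdims=True);nn=e/r*np.tan(r)
    # order: front-left(+x,+y), front-right(+x,-y), back-left, back-right
    O=np.array([[.03625,.021,.012],[.03625,-.021,.012],[-.03625,.021,.012],[-.03625,-.021,.012]])
    ok,rv,tv=cv2.solvePnP(O,nn,np.eye(3),None);Rw=c['R'].T@cv2.Rodrigues(rv)[0];p=c['R'].T@(tv[:,0]-c['t'])
    return pts,Rw,p,d['TR'],d['p']
if __name__=="__main__":
    for n,g in(('w2',[(240,176),(306,176),(244,278),(303,278)]),('w3',[(227,202),(327,202),(235,342),(319,342)])):
        pts,Rw,p,TR,tp=plate(n,g)
        print(n,pts.round(1).tolist(),p.round(4),Ro.from_matrix(Rw).as_euler('zyx',degrees=True).round(1),'in tool',(TR.T@(p-tp)).round(4))
E
python3 pnp.py
```

```text
w2 [[240.0, 175.9], [306.0, 175.9], [243.6, 278.1], [303.5, 278.2]] [0.4685 0.296  0.0226] [-19.6  -0.6  -0.4] in tool [-0.0015 -0.002   0.0807]
w3 [[226.1, 202.0], [326.2, 202.0], [234.5, 347.6], [318.6, 347.5]] [0.4684 0.2978 0.1001] [-19.6   3.5   1.5] in tool [-0.0018  0.0001  0.0059]
```

```bash
python3 -m jog '[[1,3,-3.5,0,0,-0.05,120],[2,6.5,-3.5,0,0,-0.12,120],[3,10.5,-3.5,0,0,-0.22,120],[4,14.5,-3.5,0,0,-0.32,120],[5,18.5,-3.5,0,0,-0.42,120],[6,22,-3.5,0,0,-0.5,120],[7,25.4,-3.5,0,0,-0.546,120],[7,25.4,-3.5,0,0,-0.546,120]]' 60;python3 -m jog '[[0,0,0,0,0,0,120],[0,0,0,0,0,0,120]]'; python3 look.py w4 .036
```

```text
t: 5.23
tool_pos: [0.4476, 0.0289, 0.1362]
tool_rot: [-3.126, -0.309, -0.001]
contact_force: [0.5, -0.0, -1.5]
opening: 0.058
t: 5.4
tool_pos: [0.4465, 0.0285, 0.1345]
tool_rot: [-3.125, -0.307, 0.004]
contact_force: [-0.4, 0.9, -2.0]
opening: 0.058
[0.44650041 0.02846867 0.13448364] [[0.981, 0.194, -0.003], [0.194, -0.981, 0.001], [-0.003, -0.001, -1.0]] 5.4
white [265.  98.] 9630 (array([529.2,  53.1]), array([88.9, 58.7]), 11.4) [0.5286 0.0527 0.036 ]
white [275. 218.] 9111 (array([439.5,  27.7]), array([104.9,  64. ]), -78.8) [0.4433 0.0286 0.036 ]
white [335. 274.] 147 (array([405.9, -26.8]), array([17.7,  9.1]), 5.1) [ 0.4068 -0.0275  0.036 ]
white [271. 329.] 3535 (array([344.2,   8.5]), array([109. ,  49.5]), -83.8) [0.343  0.0124 0.036 ]
red [276. 243.] 568 (array([424.3,  23.9]), array([20.8, 20.7]), -78.8) [0.4244 0.0241 0.036 ]
red [549. 282.] 287 (array([ 426.6, -280.4]), array([38.4, 30. ]), -51.9) [ 0.428  -0.2806  0.036 ]
```

View pics/w4.png

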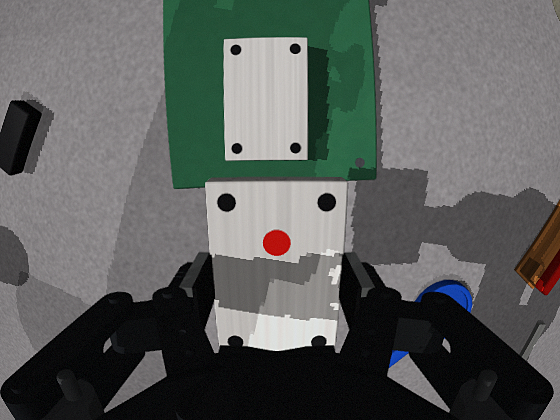

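Pile fully visible with holes at (236,49), (295,48), (237,148), (294,148); the held plate's front holes are at (227,202), (327,202) and its dot at (277,243).

```bash
cat > rel.py <<'E'
from pnp import *
from scipy.optimize import brentq
pts,Rw,p,TR,tp=plate('w4',[(236,49),(295,48),(237,148),(294,148)])
d=np.load('w4.npz');c={k:d[k] for k in('vfov','cx','cy','R','t')}
y0=Ro.from_matrix(Rw).as_euler('zyx',degrees=True);print('pile pnp',p.round(4),y0.round(1))
q=plane(c,pts,.036,True);print('pile plane',q.mean(0).round(4),'yaw',np.degrees(np.arctan2(*(q[0]+q[1]-q[2]-q[3])[[1,0]])).round(2), 'sep',np.linalg.norm(q[0]-q[1]).round(4),np.linalg.norm(q[0]-q[2]).round(4))
hp=plate('w4',[(227,202),(327,202),(237,148),(294,148)])[0][:2]
dot=np.array([[276.4,242.6]])
zt=brentq(lambda z:np.linalg.norm(np.diff(plane(c,hp,z,True),axis=0))-.042,.08,.17)
H=plane(c,hp,zt,True);D=plane(c,dot,zt,True)[0];e=H[0]-H[1];yaw=np.arctan2(-e[0],e[1]);X=np.array([np.cos(yaw),np.sin(yaw),0])
print('held top z',zt,'yaw',np.degrees(yaw),'center via holes',(H.mean(0)-.03625*X).round(4),'via dot',(D-.018*X).round(4))
ctr=(H.mean(0)-.03625*X+D-.018*X)/2;print('in tool',(TR.T@(ctr-tp)).round(4))
E
python3 rel.py
```

```text
pile pnp [0.5292 0.0528 0.0236] [11.6  0.7 -0.2]
pile plane [0.5293 0.0528 0.036 ] yaw 11.53 sep 0.0421 0.0722
held top z 0.13831189078046904 yaw 11.4105007844088 center via holes [0.4455 0.0279 0.1383] via dot [0.4457 0.0279 0.1383]
in tool [-0.001   0.0004 -0.0038]
```

```bash
python3 -m jog '[[3,-0.3,0,0,0,0,120],[6,-0.6,1,0,0,0,120],[8.2,-0.8,3,0,0,0,120],[8.7,-0.8,5.5,0,0,0,120],[8.7,-0.8,7.5,0,0,0,120],[8.7,-0.8,7.9,0,0,0,120],[8.7,-0.8,7.9,0,0,0,120],[8.7,-0.8,7.9,0,0,0,120]]';  python3 - <<'E'
from h import *
o=get_obs();R=Ro.from_rotvec(o['tool_rot']).as_matrix();print(R.round(3).tolist())
pl=o['tool_pos']+R@[-.001,.0004,.0082];print('plate',pl,'off (tool)',(R.T@(np.array([.5292,.0524,.036])-pl)).round(4))
E
python3 look.py w5 .05
```

```text
t: 6.12
tool_pos: [0.5303, 0.055, 0.0559]
tool_rot: [-3.125, -0.311, 0.004]
contact_force: [0.2, -0.1, -2.3]
opening: 0.0578
[[0.98, 0.197, -0.002], [0.197, -0.98, 0.001], [-0.002, -0.002, -1.0]]
plate [0.52941095 0.05442867 0.04770559] off (tool) [-0.0006  0.002   0.0117]
[0.53033244 0.05500736 0.05590413] [[0.98, 0.197, -0.002], [0.197, -0.98, 0.001], [-0.002, -0.002, -1.0]] 6.1167
white [276. 219.] 9302 (array([552.4,  59.4]), array([63.5, 39.4]), -78.5) [0.5548 0.06   0.05  ]
white [334. 278.] 200 (array([529.2,  25.9]), array([13.5,  5.9]), 10.1) [0.5305 0.0258 0.05  ]
white [271. 329.] 3624 (array([495.3,  47.9]), array([65.8, 30.3]), -83.8) [0.4945 0.0503 0.05  ]
white [333. 305.] 78 (array([515.2,  22.3]), array([6.2, 4.9]), -81.0) [0.5152 0.022  0.05  ]
red [276. 243.] 567 (array([543.4,  57.3]), array([12.6, 12.5]), -78.6) [0.5435 0.0574 0.05  ]
```

```bash
python3 -m jog '[[-0.05,0.2,0.3,0,0,0,120],[-0.05,0.2,0.6,0,0,0,120],[-0.05,0.2,0.8,0,0,0,120],[-0.05,0.2,1.0,0,0,0,120],[-0.05,0.2,1.1,0,0,0,120],[-0.05,0.2,1.2,0,0,0,120],[-0.05,0.2,1.2,0,0,0,120]]' 60
```

```text
t: 6.75
tool_pos: [0.531, 0.0526, 0.0448]
tool_rot: [-3.125, -0.31, 0.001]
contact_force: [0.7, 0.0, -1.9]
opening: 0.0575
```

```bash
python3 -m jog '[[-0.08,0,0.1,0,0,0,120],[-0.08,0,0.15,0,0,0,120],[-0.08,0,0.2,0,0,0,120],[-0.08,0,0.2,0,0,0,120]]' 60
```

```text
t: 7.08
tool_pos: [0.531, 0.0526, 0.0446]
tool_rot: [-3.125, -0.31, -0.001]
contact_force: [-3.1, 1.3, 8.2]
opening: 0.0579
```

```bash
python3 -m jog '[[0,0,0,0,0,0,120],[0,0,0,0,0,0,75],[0,0,0,0,0,0,60],[0,0,0,0,0,0,45],[0,0,0,0,0,0,30],[0,0,0,0,0,0,20],[0,0,0,0,0,0,20]]' 20 ; python3 -m jog '[[0,0,-1,0,0,0,20],[0,0,-3,0,0,0,20],[0,0,-6,0,0,0,20],[-3,0,-9,0,0,0,20],[-6,0,-10,0,0,0,20],[-8.5,0,-10,0,0,0,20],[-8.5,0,-10,0,0,0,20],[-8.5,0,-10,0,0,0,20]]'; python3 look.py w6 .048
```

```text
t: 7.67
tool_pos: [0.5309, 0.0526, 0.0445]
tool_rot: [-3.125, -0.31, -0.001]
contact_force: [0.1, 0.7, -0.8]
opening: 0.079
t: 8.33
tool_pos: [0.4473, 0.0357, 0.1453]
tool_rot: [-3.125, -0.309, -0.004]
contact_force: [0.5, -0.1, 0.3]
opening: 0.0787
[0.44726668 0.03566411 0.14528685] [[0.981, 0.196, 0.003], [0.196, -0.981, 0.001], [0.003, -0.001, -1.0]] 8.3333
white [276. 101.] 9445 (array([530.7,  52.1]), array([88.7, 59.2]), 11.3) [0.5294 0.052  0.048 ]
red [277.  74.] 211 (array([548.3,  55.6]), array([11. , 10.6]), 11.3) [0.5485 0.0556 0.048 ]
red [547. 278.] 314 (array([ 433.6, -266.6]), array([43.5, 28.7]), -46.7) [ 0.4344 -0.266   0.048 ]
```

View pics/w6.png

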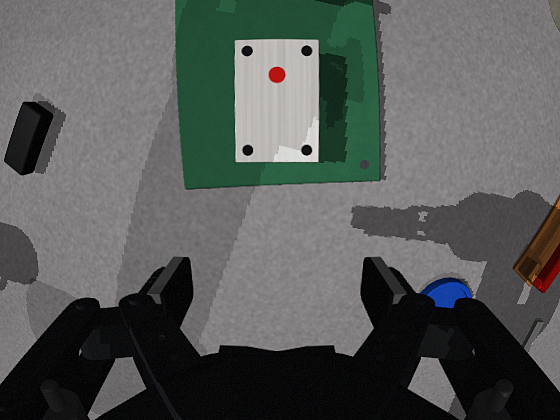

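Top plate measured at (0.5307, 0.0521), 11.3°, against the pile's (0.5293, 0.0528), 11.5° earlier: about 1.6 mm off and no lower edge showing, with the dot at pixel (277,74). On to the magnifier.

```bash
python3 -m jog '[[-0.5,3,-1,0,0,0.05,0],[-1.5,7,-2,0,0,0.12,0],[-2.5,11,-4,0,0,0.22,0],[-3.5,15,-5,0,0,0.32,0],[-4.5,19,-5,0,0,0.42,0],[-5.5,23,-5,0,0,0.5,0],[-6,27,-5,0,0,0.56,0],[-6,30.5,-5,0,0,0.56,0]]'; python3 -m jog '[[0,0.5,0,0,0,0,0],[0,0.5,0,0,0,0,0],[0,0.5,0,0,0,0,0]]'; python3 look.py w7 .042
```

```text
t: 9.05
tool_pos: [0.449, -0.2783, 0.1949]
tool_rot: [-3.088, 0.571, -0.004]
contact_force: [1.6, -0.3, 0.3]
opening: 0.0857
t: 9.3
tool_pos: [0.4475, -0.2829, 0.1943]
tool_rot: [-3.086, 0.572, -0.002]
contact_force: [0.0, 0.3, -0.4]
opening: 0.0854
[ 0.44753238 -0.28290694  0.19426855] [[0.934, -0.358, 0.002], [-0.358, -0.934, 0.003], [0.0, -0.003, -1.0]] 9.3
white [555.  44.] 145 (array([ 510.8, -652.8]), array([25.1, 19.2]), -27.6) [ 0.5089 -0.6543  0.042 ]
white [ 10. 245.] 988 (array([521.3,  60.6]), array([71.5, 64. ]), 11.7) [0.5148 0.0504 0.042 ]
white [369. 256.] 230 (array([ 355.3, -347.9]), array([34.3, 13.5]), 0.1) [ 0.3609 -0.347   0.042 ]
red [281. 175.] 1997 (array([ 464.8, -293.8]), array([104.8,  15.9]), -23.2) [ 0.4666 -0.2945  0.042 ]
```

View pics/w7.png

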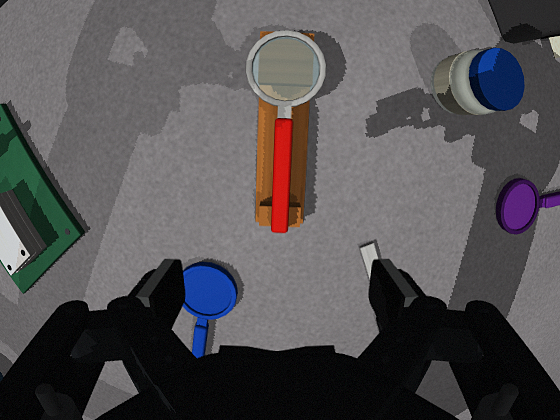

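Magnifier in view: red handle at (281,175), lens at (286,67), jar well off at (480,80). Handle length 104.8 and width 15.9 mm match the given sizes.

```bash
python3 -m jog '[[1.5,0.2,2,0,0,0.01,130],[3,0.4,5,0,0,0.02,130],[4.5,0.5,8,0,0,0.04,130],[4.9,0.5,10,0,0,0.04,130],[4.9,0.5,10.5,0,0,0.04,130],[4.9,0.5,10.5,0,0,0.04,130],[4.9,0.5,10.5,0,0,0.04,130]]' 40; python3 look.py w8 .042
python3 - <<'E'
from h import *
o=get_obs();R=Ro.from_rotvec(o['tool_rot']).as_matrix();print((R.T@(np.array([.4914,-.3052,.024])-o['tool_pos'])*100).round(2),'yaw',np.degrees(np.arctan2(R[1,0],R[0,0])),o['opening'])
im=cv2.imread('pics/w8.png')[:,:,::-1].copy();h,s,v=np.moveaxis(hsv(im),2,0);c=calibration('wrist')
m=((h<8)|(h>172))&(s>110)&(v>70);b=max(blobs(m,60),key=lambda b:b[1]);P=plane(c,np.argwhere(b[2])[:,::-1],.042,True)
T=(P-o['tool_pos'])@R;l=np.polyfit(T[:,0],T[:,1],1);print('handle in tool: y at x=0',np.polyval(l,0),'slope',l[0],'x ends',T[:,0].min(),T[:,0].max())
E
```

```text
t: 9.93
tool_pos: [0.4921, -0.3032, 0.0903]
tool_rot: [-3.075, 0.629, -0.003]
contact_force: [-0.3, 0.6, -0.1]
opening: 0.042
[ 0.49209286 -0.30316671  0.09030849] [[0.92, -0.393, 0.002], [-0.393, -0.92, 0.002], [0.001, -0.003, -1.0]] 9.9333
white [300.  82.] 1004 (array([ 569.1, -350. ]), array([63.1, 24.9]), 36.2) [ 0.5712 -0.3511  0.042 ]
white [236. 123.] 301 (array([ 563.1, -309.1]), array([31.4,  5.5]), -18.4) [ 0.5635 -0.3093  0.042 ]
white [229. 144.] 190 (array([ 553.9, -301. ]), array([33.8,  5.5]), 3.0) [ 0.5541 -0.3007  0.042 ]
white [539. 149.] 148 (array([ 474.7, -502.6]), array([28.6,  8.5]), 9.9) [ 0.4757 -0.5022  0.042 ]
white [401. 376.] 306 (array([ 340.8, -347.4]), array([59.1,  9.4]), 16.0) [ 0.3403 -0.3484  0.042 ]
red [280. 269.] 3657 (array([ 466.3, -294.5]), array([106.3,  15.9]), -23.2) [ 0.4723 -0.297   0.042 ]
[-0.07  0.18  6.73] yaw -23.142981960346045 0.04161076082799331
handle in tool: y at x=0 0.002209789120540108 slope -0.0011378376749713796 x ends -0.08107596954883879 0.02566717886043424
```

```bash
python3 -m jog '[[0,0.2,2,0,0,0,130],[0.1,0.2,4,0,0,0,130],[0.1,0.2,5.5,0,0,0,130],[0.1,0.2,6.6,0,0,0,130],[0.1,0.2,6.7,0,0,0,130],[0.1,0.2,6.7,0,0,0,130]]' 40;  python3 -m jog '[[0,0,0,0,0,0,170],[0,0,0,0,0,0,200],[0,0,0,0,0,0,230],[0,0,0,0,0,0,240],[0,0,0,0,0,0,240],[0,0,0,0,0,0,240],[0,0,0,0,0,0,240]]' 60
```

```text
t: 10.48
tool_pos: [0.4931, -0.3061, 0.025]
tool_rot: [-3.077, 0.63, -0.007]
contact_force: [0.1, 0.5, 0.8]
opening: 0.042
t: 11.07
tool_pos: [0.4943, -0.3071, 0.027]
tool_rot: [3.077, -0.63, 0.011]
contact_force: [-0.8, 1.0, 6.2]
opening: 0.0147
```

```bash
python3 -m jog '[[0,0,-0.5,0,0,0,240],[0,0,-1.5,0,0,0,240],[0,0,-3,0,0,0,240],[0,0,-5,0,0,0,240],[0,0,-8,0,0,0,240],[0,0,-11,0,0,0,240],[0,0,-14,0,0,0,240],[0,0,-14,0,0,0,240]]' 80; python3 -m jog '[[0,0,-1,0,0,0,240],[0,0,-1,0,0,0,240],[0,0,-1,0,0,0,240]]'; python3 look.py w9 .17
```

```text
t: 11.73
tool_pos: [0.4964, -0.3093, 0.1756]
tool_rot: [3.072, -0.629, 0.029]
contact_force: [1.4, -0.5, -0.7]
opening: 0.0147
t: 11.98
tool_pos: [0.4963, -0.3093, 0.1861]
tool_rot: [3.071, -0.629, 0.03]
contact_force: [-0.7, 0.3, -1.2]
opening: 0.0144
[ 0.4963168  -0.30928367  0.18607463] [[0.919, -0.393, 0.017], [-0.393, -0.92, -0.01], [0.02, 0.003, -1.0]] 11.9833
white [113.   7.] 725 (array([ 653.6, -283.7]), array([37.5, 10.2]), 54.6) [ 0.6536 -0.2847  0.17  ]
white [330. 108.] 1671 (array([ 559.5, -359.2]), array([81.2, 35.6]), 3.6) [ 0.5561 -0.3623  0.17  ]
white [312. 113.] 4755 (array([ 557.7, -352.1]), array([67. , 34.5]), -0.7) [ 0.5567 -0.3532  0.17  ]
white [237. 154.] 1272 (array([ 555.9, -313.5]), array([39.6, 12.1]), -20.2) [ 0.5529 -0.3134  0.17  ]
white [207. 135.] 60 (array([ 566.6, -304. ]), array([14.5,  1.6]), -17.4) [ 0.5669 -0.3042  0.17  ]
white [201. 167.] 193 (array([ 554.4, -294.9]), array([27.3,  3.7]), 4.4) [ 0.5543 -0.2948  0.17  ]
white [ 14. 297.] 1091 (array([ 539. , -118.8]), array([43.4, 35.2]), 12.1) [ 0.5359 -0.1232  0.17  ]
red [276. 296.] 3680 (array([ 474.4, -299.8]), array([68. , 19.3]), -22.9) [ 0.4774 -0.3013  0.17  ]
```

View pics/w9.png

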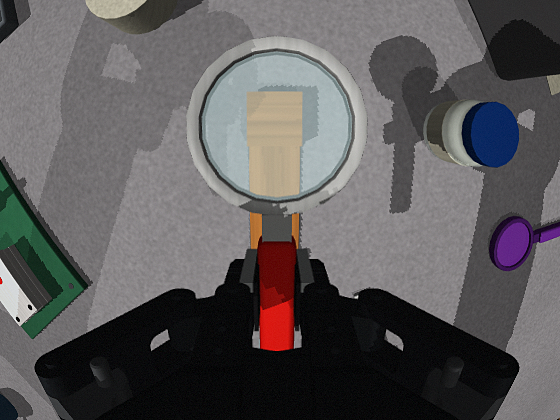

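Magnifier is held: rim spans x 187–367, y 37–213, centre about (277,125), handle straight in the jaws.

```bash
cat > lens.py <<'E'
from h import *
import sys
n=sys.argv[1];d=np.load(n+'.npz');c={k:d[k] for k in('vfov','cx','cy','R','t')};R,tp=d['TR'],d['p']
def tool(uv,z):
    q,v=ray(c,uv,True);q=R.T@(q-tp);v=v@R;return q+v*((z-q[2])/v[:,2])[:,None]
E_=[[187,122],[367,122],[277,37],[277,213]]
for z in(-.011,-.005,.001):
    T=tool(E_,z);print(z,'centre',((T[0]+T[1])/2)[1].round(4),((T[2]+T[3])/2)[0].round(4),'diam',(T[0]-T[1])[1].round(4),(T[2]-T[3])[0].round(4))
E
python3 lens.py w9
python3 - <<'E'
from h import *
o=get_obs();R=Ro.from_rotvec(o['tool_rot']).as_matrix()
L=np.array([.070,0,-.005]);print('lens now',(o['tool_pos']+R@L).round(4))
# collar by two rays, top/bottom mids
S=calibration('scene');D=calibration('side')
im=[cv2.imread(f'pics/{n}0.png')[:,:,::-1].copy() for n in('scene','side')]
out=[]
for i,c in zip(im,(S,D)):
    h,s,v=np.moveaxis(hsv(i),2,0);m=(h>18)&(h<35)&(s>120)&(v>60);m[:150]=0;m[260:]=0;m[:,:290]=0;m[:,330:]=0
    for ce,A,k in blobs(m,5): 
        print(ce,A); out.append((ce,A))
E
```

```text
-0.011 centre 0.0003 0.067 diam -0.0696 0.0689
-0.005 centre 0.0003 0.067 diam -0.073 0.0723
0.001 centre 0.0003 0.0669 diam -0.0764 0.0756
lens now [ 0.5601 -0.3363  0.191 ]
[313.18367347 236.42857143] 49
[301.80487805 169.17073171] 41
```

```bash
python3 -m jog '[[-1,-2.2,0,0,0,0,240],[-3,-6,0,0,0,0,240],[-4.5,-10,-0.1,0,0,0,240],[-6.2,-14,-0.1,0,0,0,240],[-8,-18,-0.2,0,0,0,240],[-9.5,-21.5,-0.2,0,0,0,240],[-11,-24.5,-0.3,0,0,0,240],[-12,-27,-0.3,0,0,0,240]]' 80; python3 -m jog '[[-0.5,-1,0,0,0,0,240],[-1,-2,0,0,0,0,240],[-1,-2,0,0,0,0,240],[-1,-2,0,0,0,0,240]]';python3 - <<'E'
from h import *
o=get_obs();R=Ro.from_rotvec(o['tool_rot']).as_matrix();L=o['tool_pos']+R@[.067,0.0003,-.005]
print(R.round(3).tolist(),'lens',L.round(4),'move',(R.T@(np.array([.5485,.0556,.1457])-L)*100).round(2))
E
```

```text
t: 12.7
tool_pos: [0.4897, -0.0104, 0.1831]
tool_rot: [3.073, -0.626, 0.021]
contact_force: [1.0, -0.5, -1.6]
opening: 0.0141
t: 13.03
tool_pos: [0.4879, 0.0118, 0.1819]
tool_rot: [3.073, -0.625, 0.018]
contact_force: [-0.1, -0.1, -1.7]
opening: 0.0142
[[0.92, -0.391, 0.01], [-0.391, -0.92, -0.008], [0.013, 0.003, -1.0]] lens [ 0.5494 -0.0146  0.1877] move [-2.87 -6.44  4.15]
```

```bash
python3 -m jog '[[-0.8,-1.7,0.5,0,0,0,240],[-1.6,-3.5,1.5,0,0,0,240],[-2.4,-5.2,2.5,0,0,0,240],[-2.9,-6.4,3.5,0,0,0,240],[-2.9,-6.4,4.1,0,0,0,240],[-2.9,-6.4,4.1,0,0,0,240],[-2.9,-6.4,4.1,0,0,0,240],[-2.9,-6.4,4.1,0,0,0,240]]' 80; python3 look.py w10 .048;python3 - <<'E'
from h import *
o=get_obs();R=Ro.from_rotvec(o['tool_rot']).as_matrix();L=o['tool_pos']+R@[.067,0.0003,-.005]
print('lens',L.round(4),'move',(R.T@(np.array([.5485,.0556,.1457])-L)*100).round(2))
a=get_image('side')[130:235,230:330,::-1];b=get_image('scene')[190:270,250:350,::-1]
a=cv2.resize(a,(400,420));b=cv2.resize(b,(400,320))
w=cv2.imread('pics/w10.png')
cv2.imwrite('pics/m10.png',np.hstack([a,cv2.resize(w[:,120:440],(320,420))]));cv2.imwrite('pics/b10.png',b)
E
```

```text
t: 13.7
tool_pos: [0.4872, 0.0806, 0.1409]
tool_rot: [3.072, -0.628, 0.02]
contact_force: [-0.1, -0.1, -0.9]
opening: 0.0143
[0.48717711 0.08058106 0.1408913 ] [[0.92, -0.392, 0.011], [-0.392, -0.92, -0.008], [0.014, 0.003, -1.0]] 13.7
white [330.  99.] 2447 (array([552.8,  15.2]), array([123. ,  51.5]), 3.2) [0.5522 0.0116 0.048 ]
white [283. 140.] 8454 (array([536.7,  53.4]), array([77.7, 60.1]), 11.5) [0.5377 0.0534 0.048 ]
white [205. 167.] 545 (array([544.3, 111.3]), array([75.1, 13.7]), 5.8) [0.5429 0.1124 0.048 ]
red [276. 295.] 3752 (array([423.5, 107.6]), array([103.5,  29.2]), -22.9) [0.4288 0.1052 0.048 ]
lens [0.5487 0.0542 0.1471] move [-0.08 -0.12  0.13]
```

View pics/m10.png

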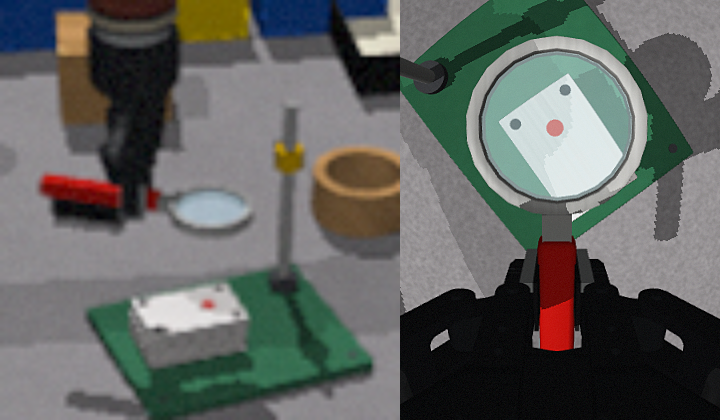

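Side crop: lens at (208,209), right above the dot at (208,304); collar at (289,157); pile of three looks flush. In the wrist view the dot shows through the lens at (275,128), close to the lens centre (277,125).

Run:
```python
from h import *
from scipy.optimize import brentq
o=get_obs();R=Ro.from_rotvec(o['tool_rot']).as_matrix();L=o['tool_pos']+R@[.067,0.0003,-.005]
w=calibration('wrist');d=calibration('side');s=calibration('scene')
print('dot via wrist',plane(w,[275,128],.048,True)[0].round(4),'dot via side',plane(d,[282,206],.048)[0].round(4))
f=210/np.tan(np.radians(d['vfov']/2));X=d['R']@L+d['t'];print('lens proj side',f*X[:2]/X[2]+[d['cx'],d['cy']],'seen 282,182.2')
im=get_image('scene');h,sa,v=np.moveaxis(hsv(im),2,0)
X=s['R']@L+s['t'];f=210/np.tan(np.radians(s['vfov']/2));print('lens proj scene',f*X[:2]/X[2]+[s['cx'],s['cy']])
# heights of lens and collar from side rays at known xy range
for nm,uv,xy in(('lens',[282,182.2],L[:2]),('collar',[301.8,169.2],[.6304,.1302])):
    q,v=ray(d,uv);v=v[0];t=np.dot(xy-q[:2],v[:2])/np.dot(v[:2],v[:2]);print(nm,(q+t*v).round(4))
```

```text
dot via wrist [0.5479 0.0559 0.048 ] dot via side [0.5493 0.0499 0.048 ]
lens proj side [282.06505352 181.38308917] seen 282,182.2
lens proj scene [296.32430233 212.55386004]
lens [0.5485 0.0546 0.1438]
collar [0.6319 0.1299 0.1455]
```

View pics/b10.png

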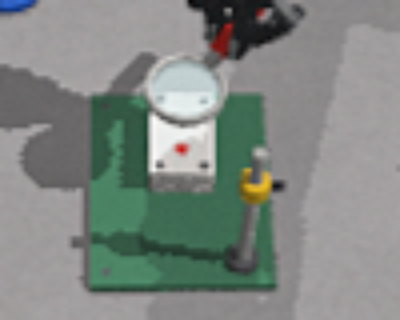

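The checks agree within 2–6 mm and the arm is steady, so I'll hold a few rows on the same pose and hand in.

```bash
python3 -m jog '[[0,0,0,0,0,0,240],[0,0,0,0,0,0,240],[0,0,0,0,0,0,240],[0,0,0,0,0,0,240],[0,0,0,0,0,0,240],[0,0,0,0,0,0,240]]' 80 && python3 -c "
from station import *
print(abs(get_obs()['dq']).max());print(finish_job())"
```

```text
t: 14.4
tool_pos: [0.4871, 0.0812, 0.141]
tool_rot: [3.073, -0.627, 0.02]
contact_force: [-0.2, 0.3, -1.1]
opening: 0.0144
0.0021147903179758775
the job is handed in; nothing more can be done
None
```

The dotted plate is on the pile, dot up and released. The magnifier is held still over the dot at collar height, and I handed the job in at about 14.4 s. No verdict is reported, so what follows comes from my own measurements.

- **Plate:** from above it measured about 1.6 mm and 0.2° off where I had measured the pile beforehand. All three plates look flush in the side view. I did not measure the lower two again after placing.
- **Lens over dot:** the lens centre came out at about (0.549, 0.054). The wrist camera put the dot about 2 mm from it. The coarser side view put the dot about 4 mm away in y, so the two differ by about 6 mm. The limit is 12 mm.
- **Lens height:** I got 0.147 m from the arm's pose and 0.144 m from the side view, against 0.1455 m for the collar. The limit is 10 mm.
- **Holding:** the tool is tilted under 1.5° and the joints were practically at rest (0.002 rad/s). The lens is well clear of the pile.
- **Everything else:** the collar was still at its starting position in the last picture. I saw no contact with the other items in the pictures, but I did not re-measure them.

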